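Hang the key shelf on the slotted stand and lock it

TASK

Lift the small steel key shelf by its handle, hook both of its claws into the upper pair of slots in the stand's uprights, then press its back ledge down until the spring catch has snapped out over it and the shelf is locked fully home. The slots have to be felt for: do not force the shelf, and leave the keys, magnifier and jar where they lie.

Things in the scene. Friction and masses are not known exactly. Their poses are not given: they have to be found in the camera images.
- bracket: Loose steel key shelf, 0.3 to 0.5 kg, at first standing on the counter: an open tray 120 deep (x) by 134 wide (y) mm. Origin: middle of its lower back edge (underside, back plane). z up; tray and handle lie towards -x, claws point to +x. Two back legs at y +-60, 80 tall, carry the claws; the legs' feet rest on the uprights' faces when it hangs.
- handle (a point): On the shelf (x -64, z 73 mm): centre of its dark wooden handle, a bar along x, 12 wide (y), 14 tall, 64 long, over the centre of mass; 58 mm free on both sides, 60 mm free below.
- ledge (a point): On the shelf (x -20, z 80): where to press. Top of a flat plate 5 thick, x -30 to 0, y -54 to 54, level with the handle's top. Pressing farther from the uprights makes the shelf bind; nearer, the catch is in the way. 8 to 25 N at up to about 30 mm/s takes it past the catch.
- claws (a point): On the shelf (x 12, z 74): midway between the tips of its two claws, which stand at y +-60, 6 wide each: neck x 0 to 12, z 70 to 78, and a lip at x 6 to 12 that hangs down to z 56.
- stand: Fixed steel stand, 165 mm tall: two slotted upright channels on a foot (10 thick, x 0 to 110, y -110 to 110). Origin: on the counter in the plane of the uprights' faces, midway between where they nominally stand. z up; +x points into the faces, the way the claws go in; the shelf hangs on the -x side, its axes parallel to these.
- slots (a point): On the stand (z 130 mm): nominal middle of the upper slot pair. Uprights 34 wide, faces 4 thick, at nominal y +-60, hollow behind; slots 10 wide, upper z 115 to 145, lower z 70 to 100 (no catch: wrong pair). Uprights and catch together are clamped up to 6 mm off nominal along y, unseen in these poses: find the slots by touch or sight.
- catch (a joint): Spring tongue midway between the uprights, 24 wide, standing 5 mm out of their faces towards -x; underside z 126.5, sloped above up to z 136 mm. Claws enter with the shelf's origin at stand z 59 to 67 mm; below 57 the lips have hooked, fully home is 45. Value in m: 0 sprung out, about 0.005 pushed in while the ledge passes, near 0 again once the ledge is locked below it.
- key_a: Brass key on a flat red tag, about 105 mm long along x, bystander; origin at its underside near the bow.
- key_b: Another such key, bystander.
- magnifier: Magnifier with round lens and dark handle, 200 mm long along x (lens at +x), bystander; origin near the neck, underside.
- jar: Squat amber glass jar, 76 mm across, 75 tall, bystander; origin at the centre of its underside.
Not all that is in view belongs to the job. Several things have the shape of the bracket; the one meant has the colours described above.

How it is judged:
On the way:
1. both claws are through the upper slots, the shelf not yet down (x of bracket in the frame of stand between -0.006 and 0.006 m and y of bracket in the frame of stand between -0.012 and 0.012 m and z of bracket in the frame of stand between 0.05 and 0.07 m and angle between bracket's own z axis and vertical below 0.12 rad and angle between the x axis of bracket and the x axis of stand, either way round below 0.1 rad), for 0.05 s.
At the end, for the whole second after the job is handed in: The shelf hangs in the upper slots, fully home: its origin at z 41 to 49 mm in the stand's frame, within 6 mm of the face plane in x and 12 mm in y, level within 0.08 rad and square to the stand within 0.08 rad, at rest, with the catch sprung out (under 2 mm) (x of bracket in the frame of stand between -0.006 and 0.006 m and y of bracket in the frame of stand between -0.012 and 0.012 m and z of bracket in the frame of stand between 0.041 and 0.049 m and value of joint catch below 0.002 m and angle between bracket's own z axis and vertical below 0.08 rad and angle between the x axis of bracket and the x axis of stand, either way round below 0.08 rad and linear speed of bracket below 0.02 m/s); the robot touches nothing.
It fails at once if the shelf or the stand is forced: more than 100 N between them (contact force between bracket and stand above 100 N).
It fails at once if a key, the magnifier or the jar is moved by more than 30 mm (distance of any of key_a, key_b, magnifier, jar from where it was at the start of the episode above 0.03 m).
It also fails if it takes over 64 s, if anything falls off the work surface, if the arm or the gripper's body presses on something with over 40 N, if the wrist force passes 120 N, or if a joint passes its speed limit or range.

ROBOT

A 6-joint arm with a two-finger parallel gripper is mounted at the origin on the work surface. World frame = base frame: x ahead of the robot, y to its left, z up, the work surface at z = 0. Lengths are in m, angles in rad, forces in N, time in s.
With the tool pointing down it reaches from about 0.3 to 0.875 m from the base axis. Payload 6.4 kg.
Tool frame: the origin (TCP) lies midway between the tips of the shut fingers; the grasp point (between the pads) lies 19 mm behind it; z points along the fingers, y is the line along which they close (so a half turn about z gives the same grasp; the last joint's range is limited). The gripper opens to 85 mm and grips with 20 to 120 N. Pads are 22 mm wide; open, the fingers measure 114 mm over their backs; the gripper's body (76 mm by 85 mm) begins 54 mm behind the grasp point. The pads swing forward as they close: fully open they stand 13 mm farther back than shut.
Start: joints at [1.103, 0.181, 1.607, -0, 1.354, -0.206], TCP at [0.149, 0.555, 0.231] pointing down, gripper open.
Joint ranges: [-2.99, 2.99], [-0.89, 2.07], [0.3, 2.58], [-1.14, 4.28], [0, 2.63], [-3.12, 3.12]. Speed limits (rad/s): [2.57, 2.57, 3.01, 3.14, 3.14, 3.14].

INTERFACE

Orientations are given as a unit quaternion [w, x, y, z].
In Python, from bench import status, camera, ctrl gives the robot as it stands. The module is installed in compiled form; this text tells all that it offers.
- The arm moves only by the shell command python3 -m handwheel 'ROWS'. ROWS is JSON, a list that holds one entry, the list of rows, each a list of 7 numbers: the opening, from -1 (shut) to 1 (fully open), then the shift along the tool's x, y, z in cm, then the turn, a rotation vector about the tool's x, y, z in degrees. A call has 1 to 10 rows; each row is the pose to reach, as a shift and turn from the pose commanded when the call began, along the tool's axes at that moment; what a row does not reach only later rows make up. A row lasts 1/8 s, in which the tool goes at most 62.5 mm and 10.7 degrees, less where a joint would pass 70% of its speed; a pose out of reach is approached as far as the arm can. A call with a gripper value outside its range is refused whole. The fingers move at their own pace and stop on an object; the grip force is fixed at half the most. Time passes only in rows, so rows that repeat a pose let the fingers close. It gives the time, the measured TCP pose, the force, the opening and the grip force at its end, in the units of the state.
- status.get_obs(): the state, without advancing time (a new reading comes with each control period).
- camera(name): name is "side" or "top" or "wrist"; returns a dict with "frame" (384x512x3 uint8, blue, green, red), "depth" (384x512 float32, m along the optical axis (not along the pixel's ray), 0 where there is no reading), "fx", "fy", "cx", "cy" (pixels), "extrinsics" (4x4, takes a point from camera to world coordinates); the wrist camera has in their place "hand_eye" (4x4, takes a point from camera to tool coordinates, whose origin is the TCP and whose axes are the flange's). Camera axes: x right, y down, z forward; pixel columns grow to the right and rows downward; lengths in m; the calibration is good to about 2 mm. A picture is of the moment at which its call begins: read the wrist's pose just before it.
- ctrl.hand_in(): hands the job in; it is judged then, once.
The state is a dict: "time_s": time; "q": joint angles; "dq": joint speeds; "joint_efforts": joint torques, N m; "eef_pos": TCP position; "eef_rot": TCP orientation; "wrist_force": force on the tool from outside, world axes, zero at the start; "torque": the same for the moment, N m; "opening": opening from 0.0 (shut) to 1.0 (fully open); "grasp_force": force on a finger pad.
Only numpy, scipy, OpenCV 4.12 (cv2) and the standard library are available. Lean on these libraries where they do the work, as an engineer would, in place of code of your own. Each camera call takes 0.05 s, during which the arm holds its last target. There are 200 camera calls.

## Working session

There is one attempt and no reset: what is moved stays moved. The work goes in short steps, Python scripts to look and compute and a shell command to move; the robot and the scene stay as the last step left them, time stands still between calls to the robot, and variables do not carry over. Pictures are saved under pics/ and viewed, at most 10 in all, crops included, and the job is handed in when it is done.

```bash
mkdir -p pics; cat > h.py <<'E'
import numpy as np,cv2
from bench import status,camera,ctrl
from scipy.spatial.transform import Rotation as R
def tool():
    o=status.get_obs();T=np.eye(4);q=o["eef_rot"];T[:3,:3]=R.from_quat([q[1],q[2],q[3],q[0]]).as_matrix();T[:3,3]=o["eef_pos"];return T
def cam(n):
    T=tool();c=camera(n);c["E"]=T@c["hand_eye"] if n=="wrist" else np.array(c["extrinsics"]);return c
def cloud(c):
    d=c["depth"];v,u=np.mgrid[:d.shape[0],:d.shape[1]]
    P=np.stack([(u-c["cx"])/c["fx"]*d,(v-c["cy"])/c["fy"]*d,d,np.ones_like(d)],-1)@c["E"].T
    P=P[...,:3];P[d<=0]=np.nan;return P
E
python3 - <<'E'
from h import *
import pickle
o=status.get_obs();print({k:np.round(v,3) for k,v in o.items()})
D={n:cam(n) for n in("top","side")}
pickle.dump(D,open("d0.pkl","wb"))
for n in D:
    cv2.imwrite(f"pics/{n}0.png",cv2.resize(D[n]["frame"],(800,600)));print(n,np.round(D[n]["E"],3).tolist(),D[n]["fx"])
print(np.round(tool(),3))
E
```

```text
{'time_s': np.float64(0.0), 'q': array([ 1.103,  0.182,  1.608, -0.   ,  1.354, -0.206]), 'dq': array([ 0.002, -0.   , -0.   , -0.   ,  0.002, -0.001]), 'joint_efforts': array([-3.0000e-03, -4.4488e+01, -3.5132e+01, -0.0000e+00,  9.0000e-03,
       -0.0000e+00]), 'eef_pos': array([0.149, 0.555, 0.23 ]), 'eef_rot': array([-0.   ,  0.13 ,  0.991, -0.001]), 'wrist_force': array([-0.481, -0.096, -0.068]), 'torque': array([-0.009,  0.003, -0.013]), 'grasp_force': np.float64(0.0), 'opening': np.float64(1.001)}
top [[0.006, -0.991, 0.137, 0.387], [-1.0, -0.004, 0.016, -0.041], [-0.015, -0.137, -0.99, 1.115], [0.0, 0.0, 0.0, 1.0]] 361.10288001931167
side [[0.905, -0.313, 0.287, 0.28], [-0.425, -0.674, 0.605, -0.554], [0.004, -0.669, -0.743, 0.72], [0.0, 0.0, 0.0, 1.0]] 382.08458771426905
[[-0.966  0.259 -0.001  0.149]
 [ 0.259  0.966 -0.001  0.555]
 [ 0.    -0.002 -1.     0.23 ]
 [ 0.     0.     0.     1.   ]]
```

View pics/top0.png

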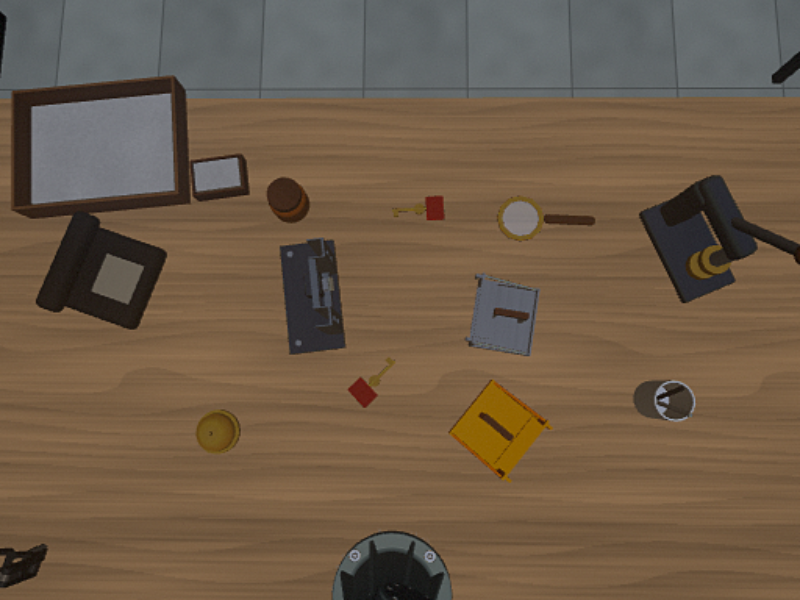

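View pics/side0.png

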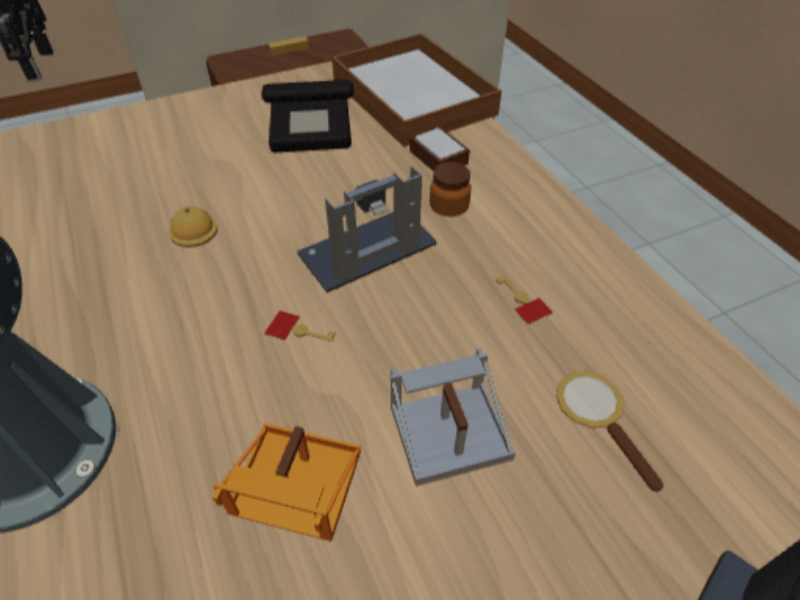

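The two shelf-shaped candidates are the steel-grey one at top-view pixel (505,315) and the orange one at (500,428). The description fits the grey one, which has the dark wooden handle. The stand is at (313,297), with its faces towards image right (world -y).

```bash
cat > m.py <<'E'
from h import *
import pickle
D=pickle.load(open("d0.pkl","rb"))
for n in D:
    c=D[n];P=cloud(c);hsv=cv2.cvtColor(c["frame"],cv2.COLOR_BGR2HSV)
    x,y,z=P[...,0],P[...,1],P[...,2]
    def rect(m,l):
        p=P[m]
        if len(p)<10: print(n,l,len(p));return
        r=cv2.minAreaRect((p[:,:2]*1000).astype(np.float32));print(n,l,len(p),"c",np.round(r[0],1),"size",np.round(r[1],1),"ang",round(r[2],1),"med",np.round(np.median(p,0),4))
    v,u=np.mgrid[:384,:512];s=.64
    box=lambda a,b,cc,d:(u>a*s)&(u<cc*s)&(v>b*s)&(v<d*s)
    br=box(460,262,550,365) if n=="top" else box(380,340,520,485)
    brown=(hsv[...,0]<15)&(hsv[...,1]>90)&(hsv[...,2]<120)
    rect(br&brown&(z>.055),"handle")
    rect(br&(hsv[...,1]<80)&(z>.006),"shelf")
    rect(br&(hsv[...,1]<80)&(z>.07),"ledge")
    st=box(270,230,350,360) if n=="top" else box(290,160,440,290)
    rect(st&(hsv[...,1]<110)&(z>.006)&(z<.016),"foot")
    rect(st&(z>.03),"ups")
    rect(st&(z>.155),"upstop")
f=D["side"]["frame"]
a=cv2.resize(f[95:190,180:290],(400,345),interpolation=cv2.INTER_CUBIC);b=cv2.resize(f[215:315,240:340],(345,345),interpolation=cv2.INTER_CUBIC)
cv2.imwrite("pics/crop.png",np.hstack([a,b]))
E
python3 m.py
```

```text
top handle 94 c [ 518.2 -218.8] size [61.  11.5] ang 80.3 med [ 0.5182 -0.2182  0.0784]
top shelf 780 c [ 520.1 -210.7] size [131.7 134.7] ang 80.6 med [ 0.5185 -0.1801  0.0763]
top ledge 434 c [ 522.2 -199. ] size [107.9 133.8] ang 80.6 med [ 0.5244 -0.1709  0.0789]
top foot 1432 c [559.6 163.6] size [219.4 110. ] ang 7.5 med [0.5381 0.182  0.0089]
top ups 826 c [560.  126.7] size [155.6  46.2] ang 3.6 med [0.5618 0.1247 0.1361]
top upstop 261 c [559.6 128.5] size [154.1  40. ] ang 7.4 med [0.5613 0.1299 0.1592]
side handle 198 c [ 515.7 -219.7] size [66.8 12.5] ang 80.0 med [ 0.5145 -0.2216  0.0776]
side shelf 1901 c [ 517.6 -212. ] size [133.4 134.8] ang 80.7 med [ 0.5151 -0.1866  0.0524]
side ledge 795 c [ 519.  -199.7] size [108.1 133.3] ang 80.4 med [ 0.5213 -0.1723  0.0778]
side foot 1029 c [556.  161.4] size [219.  111.2] ang 7.3 med [0.5487 0.1611 0.0077]
side ups 2166 c [641.9 174.2] size [354.4  91.8] ang 31.2 med [0.5624 0.1182 0.1132]
side upstop 301 c [557.4 124.5] size [154.6  37.9] ang 7.3 med [0.555  0.1249 0.1583]
```

View pics/crop.png

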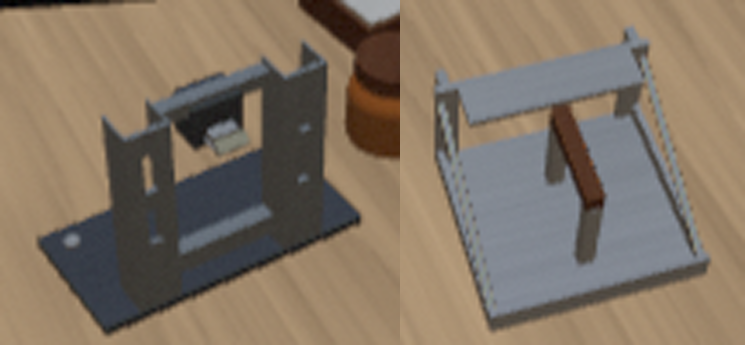

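The close crop confirms the choice: the steel shelf has its wooden handle at about (578,150), and the stand has its slots at about (150,170) and (305,130) with the catch between them. Measured values:

| Item | Value |
|---|---|
| Handle | about (0.517, -0.219), x axis at 80.5° |
| Stand x axis | 97.4° |
| Uprights | about +4 mm off nominal along stand y |

Next I move above the handle.

```bash
T='[1,-55.6,-65.2,7,0,0,84.6]'; python3 -m handwheel '[[[1,-55.6,-65.2,7,0,0,84.6],[1,-55.6,-65.2,7,0,0,84.6],[1,-55.6,-65.2,7,0,0,84.6],[1,-55.6,-65.2,7,0,0,84.6],[1,-55.6,-65.2,7,0,0,84.6],[1,-55.6,-65.2,7,0,0,84.6],[1,-55.6,-65.2,7,0,0,84.6],[1,-55.6,-65.2,7,0,0,84.6],[1,-55.6,-65.2,7,0,0,84.6],[1,-55.6,-65.2,7,0,0,84.6]]]'
cat >> h.py <<'E'
def togo(p,yaw,show=True):
    "shift (cm) and turn (deg) in tool axes to reach world p, tool y at yaw deg, pointing down"
    T=tool();a=np.radians(yaw);y=np.array([np.cos(a),np.sin(a),0]);z=np.array([0,0,-1.]);M=np.stack([np.cross(y,z),y,z],1)
    print("togo",np.round(T[:3,:3].T@(np.array(p)-T[:3,3])*100,2),np.round(np.degrees(R.from_matrix(T[:3,:3].T@M).as_rotvec()),1))
E
python3 -c "
from h import *
togo([.517,-.219,.16],-9.6)"
```

```text
time_s: 1.35
eef_pos: [0.417, -0.0091, 0.1803]
eef_rot: [0.0, 0.764, 0.645, 0.0]
wrist_force: [0.7, 1.2, -0.3]
opening: 1.002
grasp_force: 0.0
togo [-19.02  13.37   2.04] [ 0. -0. -0.]
```

```bash
python3 -m handwheel '[[[1,-19,13.4,2,0,0,0],[1,-19,13.4,2,0,0,0],[1,-19,13.4,2,0,0,0],[1,-19,13.4,2,0,0,0],[1,-19,13.4,2,0,0,0],[1,-19,13.4,2,0,0,0]]]'
cat > w.py <<'E'
from h import *
c=cam("wrist");P=cloud(c);hsv=cv2.cvtColor(c["frame"],cv2.COLOR_BGR2HSV);z=P[...,2]
brown=(hsv[...,0]<15)&(hsv[...,1]>90)&(hsv[...,2]<150)&(z>.07)&(z<.09)&(np.hypot(P[...,0]-.517,P[...,1]+.219)<.06)
p=P[brown];r=cv2.minAreaRect((p[:,:2]*1000).astype(np.float32));print(len(p),r,np.nanmedian(p,0))
cv2.imwrite("pics/w1.png",c["frame"])
print(tool()[:3,3])
E
python3 w.py; python3 -c "
from h import *
togo([.517,-.219,.054],-9.6)"
```

```text
time_s: 2.1
eef_pos: [0.5163, -0.2159, 0.1597]
eef_rot: [-0.001, 0.764, 0.645, -0.0]
wrist_force: [-0.5, 0.0, 0.2]
opening: 1.001
grasp_force: 0.0
764 ((517.514892578125, -219.11854553222656), (63.14263153076172, 10.736520767211914), 80.26021575927734) [ 0.5154771  -0.23137274  0.08040008]
[ 0.51634076 -0.21551989  0.15999904]
togo [-0.34  0.14 10.6 ] [-0.1 -0.   0. ]
```

View pics/w1.png

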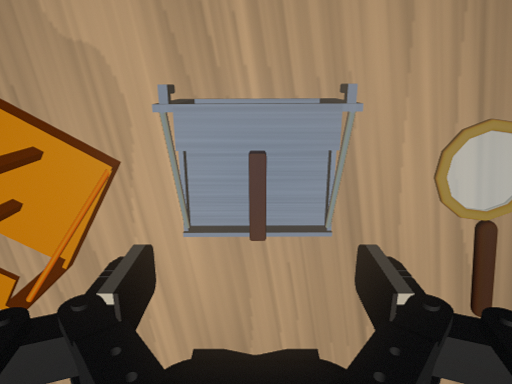

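The wrist view shows the grey shelf squarely below with its handle at about (257,195). It confirms the handle at (0.5175, -0.219). I descend and grip.

```bash
python3 -m handwheel '[[[1,-0.3,0.2,5,0,0,0],[1,-0.3,0.2,9,0,0,0],[1,-0.3,0.2,10.6,0,0,0],[1,-0.3,0.2,10.6,0,0,0],[-1,-0.3,0.2,10.6,0,0,0],[-1,-0.3,0.2,10.6,0,0,0],[-1,-0.3,0.2,10.6,0,0,0],[-1,-0.3,0.2,10.6,0,0,0],[-1,-0.3,0.2,10.6,0,0,0],[-1,-0.3,0.2,10.6,0,0,0]]]'
```

```text
time_s: 3.4
eef_pos: [0.5187, -0.2203, 0.055]
eef_rot: [0.0, 0.764, 0.645, 0.0]
wrist_force: [-1.5, 1.0, 5.7]
opening: 0.131
grasp_force: 59.8
```

```bash
python3 -m handwheel '[[[-1,0,0,-1,0,0,0],[-1,0,0,-3,0,0,0],[-1,0,0,-6.3,0,0,0],[-1,4,0,-6.3,0,0,-5],[-1,8,0.5,-6.3,0,0,-10],[-1,12,1,-6.3,0,0,-17],[-1,17,1.4,-6.3,0,0,-17],[-1,21,1.4,-6.3,0,0,-17],[-1,23,1.4,-6.3,0,0,-17],[-1,23,1.4,-6.3,0,0,-17]]]'
python3 - <<'E'
from h import *
import pickle
print(status.get_obs()["wrist_force"],status.get_obs()["torque"])
D={n:cam(n) for n in("top","side","wrist")};pickle.dump(D,open("d1.pkl","wb"))
f=D["side"]["frame"];a=cv2.resize(f[90:230,170:340],(680,560),interpolation=cv2.INTER_CUBIC)
cv2.imwrite("pics/s1.png",a)
togo([.5732,.0143,.1175],7.4)
E
```

```text
time_s: 4.65
eef_pos: [0.5703, 0.0056, 0.1171]
eef_rot: [-0.0, 0.659, 0.752, -0.0]
wrist_force: [-1.1, 0.5, -4.9]
opening: 0.123
grasp_force: 58.8
[-1.11999053  0.47571965 -4.87117579] [-0.03292227  0.0004105   0.0276169 ]
togo [ 1.04  0.42 -0.03] [-0.  0. -0.]
```

View pics/s1.png

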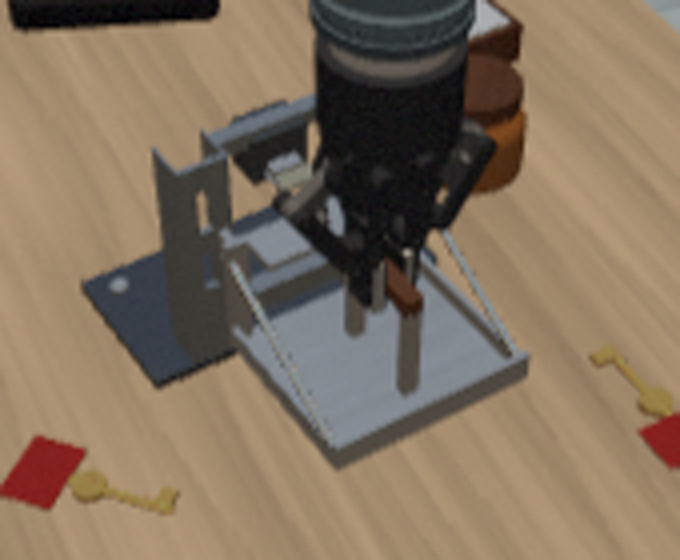

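The side view shows the shelf held level in front of the stand, with the left slot at about (203,210) and the left claw at about (225,235). Next I measure the lateral offset of claws to uprights in the wrist and top views.

```bash
cat > lat.py <<'E'
from h import *
import pickle,sys
D=pickle.load(open(sys.argv[1],"rb"))
a=np.radians(97.4);X=np.array([np.cos(a),np.sin(a)]);Y=np.array([-X[1],X[0]]);O=np.array([.5651,.108])
for n in D:
    c=D[n];P=cloud(c);q=P[...,:2]-O;sx=q@X*1e3;sy=q@Y*1e3;z=P[...,2]*1e3
    near=(abs(sy)<110)
    for l,m in (("ups",(z>152)&(z<172)&(sx>-2)&(sx<45)),("ledge",(z>137)&(z<150)&(sx<-8)&(sx>-60)&(abs(sy)<80))):
        m&=near
        if m.sum()<20: print(n,l,m.sum());continue
        p=np.stack([sx[m],sy[m]],1).astype(np.float32);r=cv2.minAreaRect(p)
        print(n,l,m.sum(),"sx",np.percentile(p[:,0],[1,99]).round(1),"sy",np.percentile(p[:,1],[.5,99.5]).round(1),"mid",np.round(r[0],1),np.round(r[1],1),round(r[2],2),"z",np.median(z[m]).round(1))
if "wrist" in D: cv2.imwrite("pics/w_%s.png"%sys.argv[1][:2],D["wrist"]["frame"])
E
python3 lat.py d1.pkl
```

```text
top ups 16
top ledge 221 sx [-59.8 -39.1] sy [-25.2  61.4] mid [-49.4  18.1] [21.  87.4] 0.37 z 141.0
side ups 278 sx [-0.2 41. ] sy [-24.1  82.8] mid [21.6 29.1] [ 35.2 111.4] 10.22 z 157.1
side ledge 109 sx [-59.6 -31.9] sy [ 1.7 75.1] mid [-48.5  39. ] [74.4 25.9] 82.14 z 139.5
wrist ups 0
wrist ledge 21931 sx [-59.7 -28.5] sy [-56.5  73.2] mid [-43.6   8.4] [ 32.9 135.4] 0.05 z 142.6
```

View pics/w_d1.png

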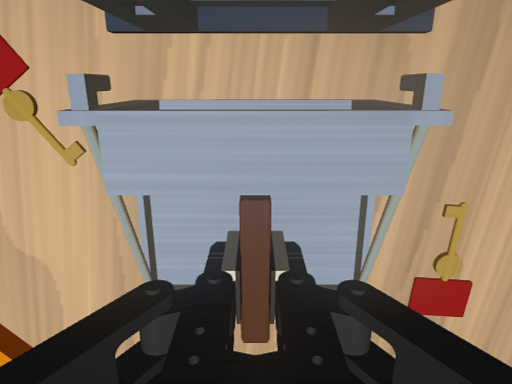

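The wrist view shows the claws at about (88,85) and (420,85), with the stand's uprights spanning u 107 to 433 at the top edge. I read the uprights from this view's depth.

```bash
cat > up.py <<'E'
from h import *
import pickle,sys
D=pickle.load(open(sys.argv[1],"rb"));c=D["wrist"]
a=np.radians(97.4);X=np.array([np.cos(a),np.sin(a)]);Y=np.array([-X[1],X[0]]);O=np.array([.5651,.108])
P=cloud(c);q=P[...,:2]-O;sx=q@X*1e3;sy=q@Y*1e3;z=P[...,2]*1e3
for v in (5,15,25):
    print(v,[(u,round(float(sx[v,u])),round(float(sy[v,u]),1),round(float(z[v,u]))) for u in (95,110,115,150,185,195,200,250,345,350,360,400,425,430,440)])
m=(z>137)&(z<150)&(abs(sy)<90)&(sx>-60)&(sx<0)
for s in range(-40,-10,2):
    k=m&(abs(sx-s)<1);print(s,k.sum(),np.percentile(sy[k],[0,100]).round(1) if k.any() else "")
E
python3 up.py d1.pkl
```

```text
5 [(95, 3, 78.9, 92), (110, 3, 72.5, 92), (115, 3, 70.8, 91), (150, 3, 55.1, 91), (185, 11, 46.7, 51), (195, 17, 46.4, 19), (200, 17, 43.1, 20), (250, 17, 11.4, 20), (345, 9, -39.4, 60), (350, 7, -39.2, 71), (360, 4, -39.6, 87), (400, 6, -61.7, 77), (425, 3, -68.0, 90), (430, 3, -69.5, 92), (440, 20, -118.1, 1)]
15 [(95, 14, 118.1, 2), (110, 12, 104.3, 11), (115, 3, 79.8, 68), (150, 3, 61.9, 68), (185, 5, 46.7, 53), (195, 11, 46.6, 20), (200, 13, 45.0, 9), (250, 12, 11.5, 11), (345, 4, -39.2, 62), (350, 3, -40.2, 68), (360, 3, -45.4, 68), (400, 3, -66.0, 68), (425, 13, -104.7, 10), (430, 13, -108.1, 10), (440, 15, -119.9, -1)]
25 [(95, 8, 119.6, 0), (110, 6, 105.0, 11), (115, 7, 102.3, 9), (150, 3, 71.4, 35), (185, 3, 50.2, 36), (195, 5, 46.8, 20), (200, 6, 45.0, 10), (250, 6, 11.6, 10), (345, 3, -46.1, 35), (350, 3, -49.1, 35), (360, 3, -55.3, 34), (400, 7, -88.7, 10), (425, 6, -105.2, 11), (430, 6, -108.6, 11), (440, 8, -120.0, 1)]
-40 2497 [-59.2  75.6]
-38 296 [-57.9  71.6]
-36 266 [-55.2  71.4]
-34 273 [-55.3  71.5]
-32 290 [-54.6  71.3]
-30 300 [-55.   71.9]
-28 270 [-55.   71.5]
-26 0 
-24 0 
-22 0 
-20 0 
-18 0 
-16 0 
-14 0 
-12 0
```

In the wrist view the uprights' middle is at sy +3.7 and the claws' middle at +8.2. The face is 31 mm ahead of the tips and the ledge top is at 142.6, so the origin is at 62.6. I shift 4.5 mm and approach, then feel.

```bash
python3 -m handwheel '[[[-1,1,0.45,0,0,0,0],[-1,2.0,0.45,0,0,0,0],[-1,2.6,0.45,0,0,0,0],[-1,2.8,0.45,0,0,0,0],[-1,3.0,0.45,0,0,0,0],[-1,3.2,0.45,0,0,0,0],[-1,3.3,0.45,0,0,0,0],[-1,3.4,0.45,0,0,0,0],[-1,3.5,0.45,0,0,0,0],[-1,3.5,0.45,0,0,0,0]]]'; python3 -c "
from h import *
T=tool();p=T[:2,3];a=np.radians(97.4);X=np.array([np.cos(a),np.sin(a)]);q=(p-[.5651,.108]);print('tcp sx',q@X*1e3,'sy',q@[-X[1],X[0]]*1e3, status.get_obs()['torque'])"
```

```text
time_s: 6.05
eef_pos: [0.5706, 0.0398, 0.1174]
eef_rot: [0.0, 0.66, 0.751, 0.0]
wrist_force: [0.2, -0.6, -4.0]
opening: 0.126
grasp_force: 58.8
tcp sx -68.37382868203032 sy 3.3409485341907463 [-0.01583998  0.01051471  0.02859574]
```

There is no contact and the tips should be entering, so I continue to the faces gently.

```bash
python3 -m handwheel '[[[-1,0.2,0,0,0,0,0],[-1,0.4,0,0,0,0,0],[-1,0.5,0,0,0,0,0],[-1,0.6,0,0,0,0,0],[-1,0.7,0,0,0,0,0],[-1,0.7,0,0,0,0,0]]]'; cat > t.py <<'E'
from h import *
T=tool();p=T[:2,3];a=np.radians(97.4);X=np.array([np.cos(a),np.sin(a)]);q=(p-[.5651,.108]);f=np.array(status.get_obs()['wrist_force'])
print('tcp sx',q@X*1e3,'sy',q@[-X[1],X[0]]*1e3,'z',T[2,3],"f along",f[:2]@X,f[:2]@[-X[1],X[0]],f[2],'torque', np.round(status.get_obs()['torque'],2))
E
python3 t.py
```

```text
time_s: 6.8
eef_pos: [0.5698, 0.046, 0.1175]
eef_rot: [0.0, 0.66, 0.751, -0.0]
wrist_force: [0.2, -4.9, -3.9]
opening: 0.125
grasp_force: 58.8
tcp sx -62.04358791215631 sy 3.3277902456999158 z 0.11748032705043743 f along -4.931156015128349 0.3936977583608336 -3.9493934087264457 torque [-0.72 -0.02  0.04]
```

There is light contact (4.9 N) about 9 mm past the face plane, so the claws seem to be through. I check by eye.

```bash
python3 - <<'E'
from h import *
import pickle
D={n:cam(n) for n in("side","wrist")};pickle.dump(D,open("d2.pkl","wb"))
f=D["side"]["frame"];a=cv2.resize(f[90:190,180:280],(400,400),interpolation=cv2.INTER_CUBIC)
b=cv2.resize(D["wrist"]["frame"][0:200],(400,400//2));
cv2.imwrite("pics/s2.png",np.hstack([a,np.vstack([b,np.zeros_like(b)])]))
c=D["wrist"];P=cloud(c)
a=np.radians(97.4);X=np.array([np.cos(a),np.sin(a)]);Y=np.array([-X[1],X[0]]);q=P[...,:2]-[.5651,.108];sx=q@X*1e3;sy=q@Y*1e3;z=P[...,2]*1e3
m=(z>137)&(z<147)&(abs(sy)<55)&(sx>-60);print("ledge z",np.median(z[m]),"back edge sx",np.percentile(sx[m],99.5))
for zz in (150,155,160):
  k=(abs(z-zz)<2.5)&(sx>-4)&(sx<8);print(zz,k.sum(),np.median(sx[k]) if k.any() else"")
E
python3 t.py
```

```text
ledge z 142.90534928020858 back edge sx 19.276679733594563
150 427 6.816097612325494
155 494 6.825898377785645
160 462 6.781631872069378
tcp sx -62.013476677610605 sy 3.3749465054835075 z 0.11742982785015735 f along -5.236480085302842 0.45834492257665344 -3.61820550784914 torque [-0.74  0.01 -0.01]
```

View pics/s2.png

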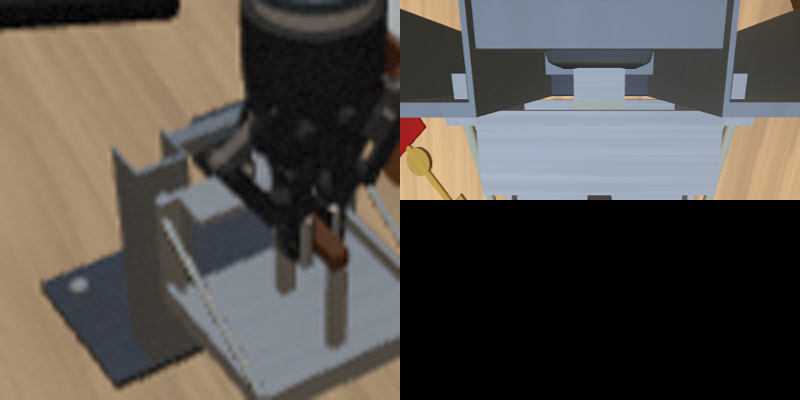

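The wrist view shows both claws inside the uprights, at crop pixels (460,85) and (740,85), with the catch at (600,85). I lower the shelf to hook the lips.

```bash
python3 -m handwheel '[[[-1,0,0,0.15,0,0,0],[-1,0,0,0.3,0,0,0],[-1,0,0,0.4,0,0,0],[-1,0,0,0.5,0,0,0],[-1,0,0,0.6,0,0,0],[-1,0,0,0.7,0,0,0],[-1,0,0,0.7,0,0,0]]]'; python3 t.py
```

```text
time_s: 7.78
eef_pos: [0.5711, 0.0461, 0.1117]
eef_rot: [0.001, 0.66, 0.751, 0.001]
wrist_force: [0.4, -4.8, 1.2]
opening: 0.129
grasp_force: 59.5
tcp sx -62.18987341203745 sy 2.073891106136068 z 0.11167024668663499 f along -4.817152163552575 0.23395752080518303 1.1897733096579493 torque [-0.73 -0.02 -0.03]
```

```bash
python3 -m handwheel '[[[-1,0,0,0.1,0,0,0],[-1,0,0,0.2,0,0,0],[-1,0,0,0.3,0,0,0],[-1,0,0,0.3,0,0,0]]]'; python3 t.py
```

```text
time_s: 8.28
eef_pos: [0.5713, 0.046, 0.109]
eef_rot: [0.002, 0.66, 0.751, 0.001]
wrist_force: [0.1, -4.4, 2.1]
opening: 0.13
grasp_force: 59.6
tcp sx -62.3298889433873 sy 1.795896883624156 z 0.10895549321583467 f along -4.423771054693187 0.48853221559821625 2.103770341699768 torque [-0.7  -0.04 -0.  ]
```

The shelf is hooked at about z 54. I release it, retreat up, shut the fingers and move over the ledge.

```bash
python3 -m handwheel '[[[0,0,0,0,0,0,0],[0,0,0,0,0,0,0],[0,0,0,0,0,0,0],[0,0,0,0,0,0,0],[0,0,0,-1,0,0,0],[0,0,0,-3,0,0,0],[0,0,0,-5.5,0,0,0],[0,0,0,-6,0,0,0],[0,0,0,-6,0,0,0]]]'; python3 - <<'E'
from h import *
import pickle
D={n:cam(n) for n in("side","wrist")};pickle.dump(D,open("d3.pkl","wb"))
c=D["wrist"];P=cloud(c)
a=np.radians(97.4);X=np.array([np.cos(a),np.sin(a)]);Y=np.array([-X[1],X[0]]);q=P[...,:2]-[.5651,.108];sx=q@X*1e3;sy=q@Y*1e3;z=P[...,2]*1e3
m=(z>115)&(z<147)&(abs(sy)<50)&(sx>-27)&(sx<-8)
p=np.stack([sx[m],sy[m],z[m]],1);A=np.c_[p[:,:2],np.ones(len(p))];k=np.linalg.lstsq(A,p[:,2],rcond=None)[0];print("ledge plane",k,"n",m.sum(),"z at -20",k@[-18,0,1])
f=D["side"]["frame"];a=cv2.resize(f[90:190,180:280],(400,400),interpolation=cv2.INTER_CUBIC)
cv2.imwrite("pics/s3.png",np.hstack([a,cv2.resize(c["frame"],(400,300))[:].copy() if 0 else cv2.resize(c["frame"],(400,400))]))
E
python3 t.py
```

```text
time_s: 9.4
eef_pos: [0.5698, 0.0467, 0.1676]
eef_rot: [0.0, 0.66, 0.751, 0.0]
wrist_force: [-0.5, 0.0, -0.0]
opening: 0.505
grasp_force: 0.0
ledge plane [ 3.50444646e-02 -2.27474903e-03  1.34755271e+02] n 7000 z at -20 134.12447056383076
tcp sx -61.249946765806435 sy 4.0166244981978085 z 0.1664034860212148 f along -1.1326758244194064 0.832355174109659 -0.417710816281669 torque [ 0.05  0.   -0.08]
```

View pics/s3.png

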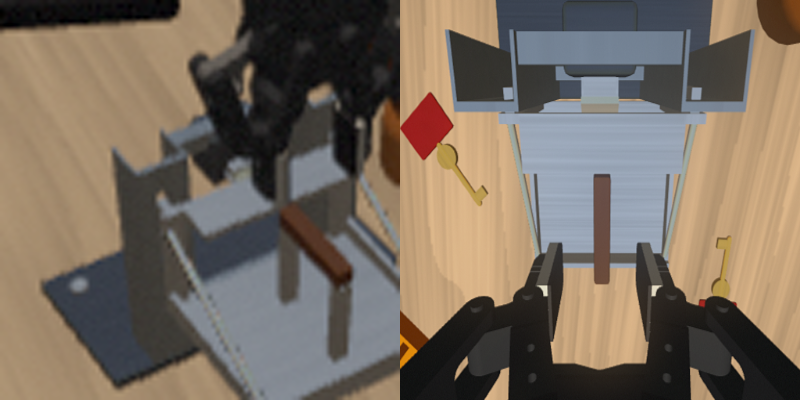

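The side view shows the shelf hanging freely in the upper slots. In the wrist view its ledge sits just under the catch at (600,100), with the ledge top at z 134 and the tilt about 2°. I shut the fingers and move over the ledge point.

```bash
python3 -m handwheel '[[[-1,2,0,0,0,0,0],[-1,4.4,0,0,0,0,0],[-1,4.4,0,0,0,0,0],[-1,4.4,0,0,0,0,0],[-1,4.4,0,1.5,0,0,0],[-1,4.4,0,2.5,0,0,0],[-1,4.4,0,2.9,0,0,0],[-1,4.4,0,2.9,0,0,0]]]'; python3 t.py
```

```text
time_s: 10.5
eef_pos: [0.5637, 0.0901, 0.1377]
eef_rot: [-0.0, 0.66, 0.751, -0.0]
wrist_force: [0.4, -0.2, -0.1]
opening: -0.002
grasp_force: 0.0
tcp sx -17.576718824037428 sy 3.694503758241307 z 0.13773768314189302 f along -0.22815192547606264 -0.3376403012284408 -0.08323981413788575 torque [ 0.01 -0.   -0.  ]
```

Now I press gradually, at about 16 mm/s.

```bash
python3 -m handwheel '[[[-1,0,0,0.2,0,0,0],[-1,0,0,0.4,0,0,0],[-1,0,0,0.6,0,0,0],[-1,0,0,0.8,0,0,0],[-1,0,0,0.9,0,0,0]]]'; python3 t.py
```

```text
time_s: 11.12
eef_pos: [0.5647, 0.0905, 0.1305]
eef_rot: [0.001, 0.66, 0.751, 0.001]
wrist_force: [-2.0, -0.2, 7.4]
opening: -0.001
grasp_force: 3.1
tcp sx -17.32615201098764 sy 2.6258572410656926 z 0.13047487027083493 f along 0.021216918188269197 2.0263777439276303 7.429156691415563 torque [0.12 0.25 0.01]
```

```bash
python3 -m handwheel '[[[-1,0,0,0.2,0,0,0],[-1,0,0,0.4,0,0,0],[-1,0,0,0.5,0,0,0],[-1,0,0,0.6,0,0,0],[-1,0,0,0.6,0,0,0]]]'; python3 t.py
```

```text
time_s: 11.75
eef_pos: [0.5645, 0.0904, 0.1244]
eef_rot: [0.0, 0.66, 0.751, 0.0]
wrist_force: [-2.2, 1.1, 7.2]
opening: -0.005
grasp_force: 3.6
tcp sx -17.36368158153396 sy 2.892610463363035 z 0.12440274241032262 f along 1.389684476086722 2.0115449988389953 7.230285481183117 torque [0.17 0.37 0.02]
```

```bash
python3 -m handwheel '[[[-1,0,0,0.15,0,0,0],[-1,0,0,0.25,0,0,0],[-1,0,0,0.25,0,0,0]]]'; python3 t.py
```

```text
time_s: 12.12
eef_pos: [0.5647, 0.0904, 0.124]
eef_rot: [0.001, 0.66, 0.751, 0.0]
wrist_force: [-10.5, 0.8, 21.8]
opening: -0.005
grasp_force: 11.1
tcp sx -17.39544236439311 sy 2.705315773200149 z 0.12403570926103272 f along 2.188258158677688 10.261357385521832 21.797777634342815 torque [0.15 1.62 0.06]
```

The force rose to 22 N with hardly any travel, so the shelf is bottomed. I retreat and verify.

```bash
python3 -m handwheel '[[[-1,0,0,-0.5,0,0,0],[-1,-1,0,-3,0,0,0],[-1,-4,0,-6,0,0,0],[-1,-6,0,-7,0,0,0],[-1,-6,0,-7,0,0,0],[-1,-6,0,-7,0,0,0]]]'; python3 - <<'E'
from h import *
c=cam("wrist");P=cloud(c)
a=np.radians(97.4);X=np.array([np.cos(a),np.sin(a)]);Y=np.array([-X[1],X[0]]);q=P[...,:2]-[.5651,.108];sx=q@X*1e3;sy=q@Y*1e3;z=P[...,2]*1e3
m=(z>115)&(z<140)&(abs(sy)<50)&(sx>-25)&(sx<-8)
p=np.stack([sx[m],sy[m],z[m]],1);A=np.c_[p[:,:2],np.ones(len(p))];k=np.linalg.lstsq(A,p[:,2],rcond=None)[0];print("ledge plane",k,"n",m.sum(),"z",k@[-17,3.7,1])
m=(abs(sy-3.7)<9)&(z>126)&(z<141)&(sx>-7)&(sx<6)
print("catch front sx",np.percentile(sx[m],[1,5,50]) if m.any() else 0,m.sum())
for s in (-5,-3,-1,1,3,5): 
  n=(abs(sy-3.7)<8)&(abs(sx-s)<1)&(z>110);print(s,n.sum(),np.percentile(z[n],[5,50,95]).round(1) if n.any() else "")
f=cv2.resize(c["frame"],(800,600));cv2.imwrite("pics/w4.png",f[0:450])
E
python3 t.py
```

```text
time_s: 12.88
eef_pos: [0.5708, 0.0312, 0.1893]
eef_rot: [-0.001, 0.66, 0.751, -0.001]
wrist_force: [0.5, 0.1, 0.3]
opening: 0.002
grasp_force: 0.0
ledge plane [ 2.90816922e-02 -7.90186669e-04  1.25228047e+02] n 4875 z 124.73073441347404
catch front sx [-6.08746882 -2.2211726   1.44810675] 540
-5 81 [124.3 124.8 125.9]
-3 110 [124.1 125.4 129.6]
-1 115 [129.6 131.5 133. ]
1 116 [132.6 134.4 135.8]
3 103 [135.3 136.1 137.1]
5 99 [134. 135. 136.]
tcp sx -76.60728691235816 sy 4.266281820889733 z 0.18929940916993854 f along -0.24528900879639304 0.01555968838585034 0.5426295493877151 torque [ 0.04  0.02 -0.  ]
```

View pics/w4.png

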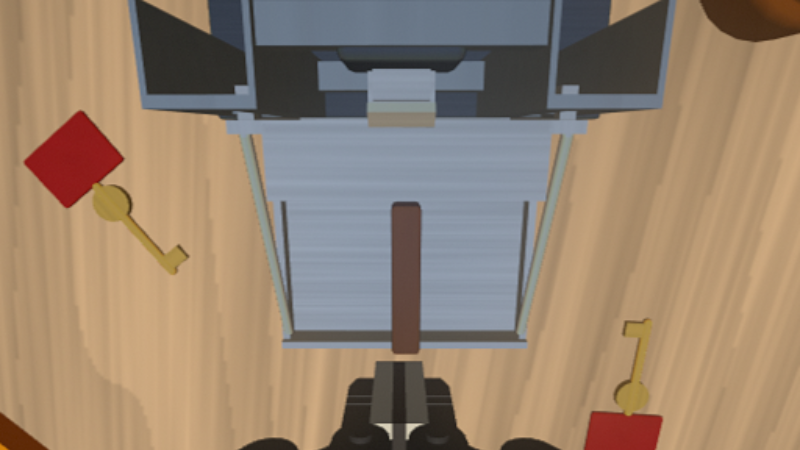

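The view shows the catch's full slope standing out over the ledge's back edge at (402,112). Both claws are in their uprights at (240,95) and (570,95). The ledge top is at 124.7 mm, which puts the origin at about 45 mm, so the shelf is home and locked, and the robot is clear.

```bash
python3 -c "
from bench import ctrl
print(ctrl.hand_in())"
```

```text
the job is handed in; nothing more can be done
None
```

The steel shelf hangs in the upper slots, fully home at about z 45 mm with the catch sprung out over its ledge, and the job was handed in after about 13 s of robot time; no verdict came back.

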